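# Lock a utensil carrier on the worktop rail with its snap cap

## Task

Hook the utensil carrier over the bare length of the rail on the robot's right of the stop block, at least a hand's breadth (about 7 cm) of open bar away from the block, and slide it along the bar until it rests against the block; then press the flanged snap cap down over the stud on the block until it clicks, and keep pressing after the click so that its flange is fully home on the seat. Finish while the robot is still pressing the cap down firmly (about 10 N): do not let go or back off. Leave the tin, bowl, spice jar and red-lidded pot where they stand.

Things in the scene. Friction and masses are not known exactly. Their poses are not given: they have to be found in the camera images.
- rail_stand: Fixed steel rail on the worktop: a square bar 12 x 12 mm and 310 mm long on two posts. Origin on the worktop under the bar's middle; y runs along the bar to the robot's left, x away from the robot, z up. The top of the bar is 120 mm above the worktop; the posts stand 149 mm either side of the middle and end 5 mm below the bar's top.
- stop_block: Fixed grey stop block on the bar, 28 mm long along the bar (faces 14 mm either side of the origin) and 36 mm deep. Origin on the block's axis level with the bar's top; axes as the rail's (y along the bar to the robot's left). The block tops out 7 mm above the bar and carries a round steel seat 26 mm across and 2 mm high, with the stud in its middle.
- stud_base (a point): Centre of the seat's top, at the foot of the stud, 9 mm above the bar's top; axes as the rail's. The upright steel stud is 12 mm thick, 20 mm high, with a tapered tip; four spring balls stand out of its sides to 20 mm across, their centres 9 mm above this point.
- stud_tip (a point): Top of the stud, 20 mm above the seat. Pushing the cap over the balls takes roughly 8 to 14 N and begins with the cap's underside 13 mm above the seat; at about 9 mm the force drops, and from about 5 mm the balls draw the cap down with up to about 10 N. They hold it with about 1 mm of play; the seat then stops it hard.
- carrier_center (a point): Centre, half-way up, of the loose aluminium utensil carrier (0.10 to 0.21 kg, 78 mm high, 50 mm long along its y), standing upright on the worktop at the start. It is a channel open below, along y, 18 mm wide inside with flared lips, 39 mm deep; its ceiling is 1 mm above this point. Hung, this point is 1 mm below the bar's top; against the block, 39 mm along the bar from the stud.
- carrier_rib (a point): Centre of the carrier's black grip rib, 25 mm above carrier_center: 10 mm thick in the carrier's x, 22 mm long in y, rising from the flat shoulders (18 mm below this point) to 14 mm above this point; grip it across x. A small utensil hook sticks out low on the -x side, to 37 mm from the middle; either way round on the bar is fine.
- cap_center (a point): Centre, half-way up, of the loose black snap cap (40 g, 40 mm high, round about its upright z), standing on the worktop open end down at the start. Flange 44 mm across and 4 mm thick at the bottom; above it a plain body 28 mm across up to the flat top: grip the body above the flange. Fully home, this point is 20 mm above the seat.
- snap_cap: The snap cap; origin at the centre of its underside. Its mouth is 15 mm across; behind a lip 4 mm high it is 21 mm wide inside and 32 mm deep. Fully home, its flange reaches 8 mm past the block over the carrier's shoulder, 3 mm above it and 6 mm from the rib.
- seat: The round steel seat disc fixed on the stop block; origin at the centre of its underside (2 mm below stud_base).
- tin: Bystander: food tin, 75 mm across, 58 mm high; origin at the centre of its underside.
- bowl: Bystander: white rice bowl, 115 mm across, 52 mm high; origin at the centre of its underside.
- spice: Bystander: spice jar, 44 mm across, 98 mm high; origin at the centre of its underside.
- pot: Bystander: small pot with a red lid, 58 mm across, 50 mm high; origin at the centre of its underside.

How it is judged:
By the outcome, as a careful person would: the job done as asked, in the order asked, and still so for the second after the job is handed in, while the arm keeps its last pose, push and grip.
It also fails if it takes over 61 s, if anything falls off the work surface, if the arm or the gripper's body presses on something with over 40 N, if the wrist force passes 120 N, or if a joint passes its speed limit or range.

## Robot

A 6-joint arm with a two-finger parallel gripper is mounted at the origin on a cart in front of the work surface, level with it; the furniture and walls round the work are solid. World frame = base frame: x ahead of the robot, y to its left, z up, the work surface at z = 0. Lengths are in mm, angles in rad, forces in N, time in s.
With the tool pointing down it reaches from about 350 to 875 mm from the base axis. Payload 4.2 kg.
Tool frame: the origin (TCP) lies midway between the tips of the shut fingers; the grasp point (between the pads) lies 19 mm behind it; z points along the fingers, y is the line along which they close (so a half turn about z gives the same grasp; the last joint's range is limited). The gripper opens to 85 mm and grips with 20 to 120 N. Pads are 22 mm wide; open, the fingers measure 114 mm over their backs; the gripper's body (76 mm by 85 mm) begins 54 mm behind the grasp point. The pads swing forward as they close: fully open they stand 13 mm farther back than shut.
Start: joints at [-0.849, 0.385, 0.008, 0, -1.194, -0.259], TCP at [279.046, -559.225, 231.312] pointing down, gripper open.
Joint ranges: [-3.14, 3.14], [-1.21, 2.06], [-1.07, 1.41], [-3.16, 2.05], [-2.99, -0.16], [-3.1, 3.1]. Speed limits (rad/s): [2.79, 2.79, 3.14, 3.14, 3.14, 3.14].

## Interface

Orientations are given as a unit quaternion [x, y, z, w].
In Python, from bench import arm gives the robot as it stands. The module is installed in compiled form; this text tells all that it offers.
- The arm moves only by the shell command python3 -m handwheel 'ROWS' [OPENING]. ROWS is JSON, a list of rows, each an object of numbers: "x", "y", "z": the shift along the world's x, y, z each as a share of 20 cm, from -1 to 1; "ax", "ay", "az": the turn, a rotation vector about the world's x, y, z each as a share of 90 degrees, from -1 to 1. In form: [{"x": .., "y": .., "z": .., "ax": .., "ay": .., "az": ..}, ...]. A call has exactly 8 rows; each row shifts and turns the commanded pose from where the row before left it; what a row does not reach is not made up. A row lasts 1/10 s, in which the tool goes at most 50 mm and 8.59 degrees, less where a joint would pass 70% of its speed; a pose out of reach is approached as far as the arm can. A call with a number of a shift or a turn outside -1 to 1 is refused whole. A call with a gripper value outside its range is refused whole. OPENING is the opening, from -1 (shut) to 1 (fully open), set as the call begins (- or left out, the last holds). The fingers move at their own pace and stop on an object; the grip force is fixed at half the most. Time passes only in rows, so rows that do not move let the fingers close, or fill a call up. It gives the time, the measured TCP pose, the force, the opening and the grip force at its end, in the units of the state.
- arm.read_state(): the state, without advancing time (a new reading comes with each control period).
- arm.get_image(name): name is "side" or "top"; returns the picture (384x512x3 uint8, red, green, blue); there is no depth.
- arm.camera_params(name): a dict with "K" (3x3 intrinsics, pixels), "k1" (the pictures are not rectified: a ray, as slopes to the right and down, at radius r is drawn at 1 + k1 r^2 times it, then the intrinsics apply), "position" and "orientation" of the camera in the world. Camera axes: x right, y down, z forward; pixel columns grow to the right and rows downward; lengths in mm; the calibration is good to about 2 mm. A picture is of the moment at which its call begins. camera_params takes no time and is no camera call.
- arm.job_done(): hands the job in; it is judged then, once.
The state is a dict: "clock": time; "joints": joint angles; "joint_vel": joint speeds; "joint_efforts": joint torques, N m; "position": TCP position; "ee_rot": TCP orientation; "contact_force": force on the tool from outside, world axes, zero at the start; "wrist_torque": the same for the moment, N m; "gripper_width": finger opening in mm; "grasp_force": force on a finger pad.
Only numpy, scipy, OpenCV 4.12 (cv2) and the standard library are available. Lean on these libraries where they do the work, as an engineer would, in place of code of your own. Each camera call takes 0.05 s, during which the arm holds its last target. There are 200 camera calls.

## Working session

There is one attempt and no reset: what is moved stays moved. The work goes in short steps, Python scripts to look and compute and a shell command to move; the robot and the scene stay as the last step left them, time stands still between calls to the robot, and variables do not carry over. Pictures are saved under pics/ and viewed, at most 10 in all, crops included, and the job is handed in when it is done.

```bash
mkdir -p pics
python3 - <<'E'
from bench import arm
import cv2
for n in("side","top"):
    cv2.imwrite(f"pics/{n}0.png",arm.get_image(n)[:,:,::-1]); print(n,arm.camera_params(n))
s=arm.read_state();print({k:s[k] for k in("clock","position","ee_rot","contact_force","gripper_width")})
E
```

```text
side {'K': array([[478.00289672,   0.        , 255.44292984],
       [  0.        , 478.00289672, 189.53887583],
       [  0.        ,   0.        ,   1.        ]]), 'k1': 0.01578058571848377, 'position': array([  407.37613159, -1055.70032601,   549.67014261]), 'orientation': array([ 0.82982907, -0.05550801,  0.02819519, -0.55453369])}
top {'K': array([[355.15674341,   0.        , 253.45157756],
       [  0.        , 355.15674341, 193.54677035],
       [  0.        ,   0.        ,   1.        ]]), 'k1': -0.028189040819524946, 'position': array([373.62580041,  -4.79364036, 965.47358754]), 'orientation': array([ 0.7050693 , -0.702681  ,  0.0637746 , -0.07105982])}
{'clock': 0.1, 'position': array([ 278.80532033, -558.78089896,  230.3037403 ]), 'ee_rot': array([-2.29242877e-01,  9.73368742e-01,  9.59428678e-04, -2.72510410e-04]), 'contact_force': array([ 0.18785004,  0.29275132, -0.45346982]), 'gripper_width': 85.68449919960015}
```

View pics/top0.png

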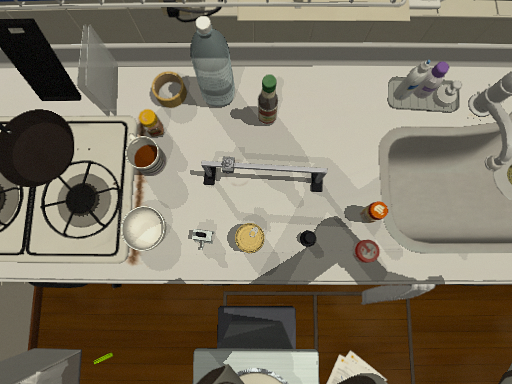

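View pics/side0.png

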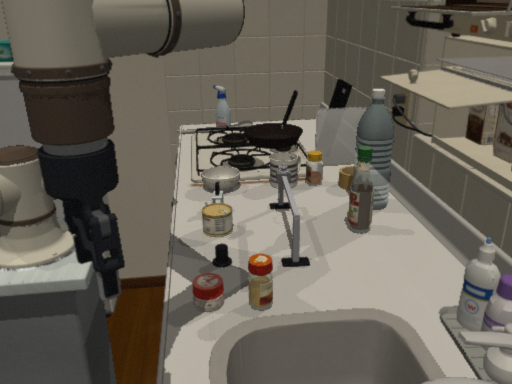

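The top view shows the carrier near (202,236), cap (307,238), rail from (205,168) to (325,173), and block at (228,163). I'll enlarge these.

```bash
cat > h.py <<'E'
import numpy as np,cv2
from scipy.spatial.transform import Rotation as R
from bench import arm
def ray(n,u,v):
    c=arm.camera_params(n);K=c["K"];d=np.array([(u-K[0,2])/K[0,0],(v-K[1,2])/K[1,1]]);p=d.copy()
    for _ in range(20): p=d/(1+c["k1"]*(p@p))
    return c["position"],R.from_quat(c["orientation"]).apply([*p,1.])
def atz(n,u,v,z):
    o,d=ray(n,u,v);return o+d*(z-o[2])/d[2]
def proj(n,P):
    c=arm.camera_params(n);q=R.from_quat(c["orientation"]).inv().apply(np.array(P,float)-c["position"])
    p=q[:2]/q[2];p=p*(1+c["k1"]*(p@p));return p@c["K"][:2,:2].T+c["K"][:2,2]
def crop(n,u,v,w,h,s,f,img=None):
    im=arm.get_image(n) if img is None else img
    c=im[v:v+h,u:u+w,::-1];cv2.imwrite(f,cv2.resize(c,None,fx=s,fy=s,interpolation=cv2.INTER_CUBIC))
E
python3 - <<'E'
import cv2
from h import *
t=cv2.imread("pics/top0.png")[:,:,::-1]
crop("top",185,150,160,110,5,"pics/topc.png",t)
s=cv2.imread("pics/side0.png")[:,:,::-1]
crop("side",195,140,120,135,4.4,"pics/sidec.png",s)
E
```

```text
(no output)
```

View pics/topc.png

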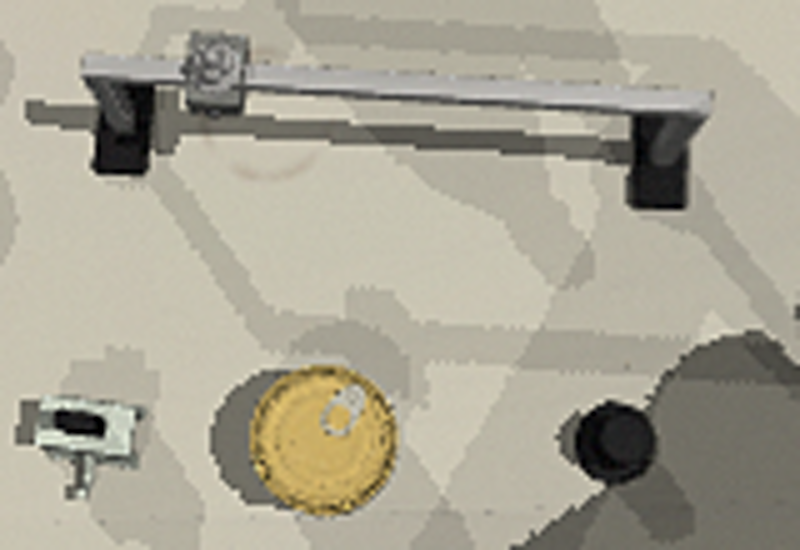

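View pics/sidec.png

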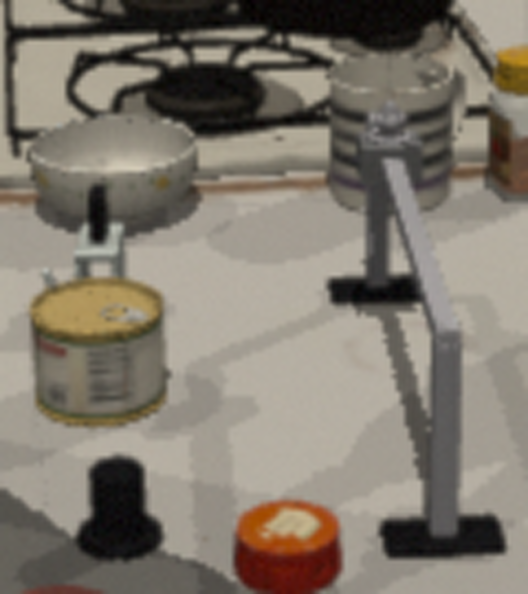

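Run:
```python
from h import *
np.set_printoptions(precision=1,suppress=True)
T=lambda x,y:(185+(x+.5)/5-.5,150+(y+.5)/5-.5)
S=lambda x,y:(195+(x+.5)/4.4-.5,140+(y+.5)/4.4-.5)
def tri(a,b):
    A=[];B=[]
    for n,p in(("top",a),("side",b)):
        o,d=ray(n,*p);d=d/np.linalg.norm(d);M=np.eye(3)-np.outer(d,d);A.append(M);B.append(M@o)
    x=np.linalg.lstsq(np.vstack(A),np.hstack(B),rcond=None)[0]
    return x,[proj(n,x)-p for n,p in(("top",a),("side",b))]
print("L",atz("top",*T(82,67),120),"R",atz("top",*T(711,104),120))
print("Rside",atz("side",*S(446,330),120))
print("rib",atz("top",*T(80,421),78),tri(T(80,421),S(97,190)))
print("rib ends",atz("top",*T(56,415),78),atz("top",*T(104,426),78))
print("shoulder corners",[atz("top",*T(*p),46)for p in((40,397),(143,408),(137,465),(35,450))])
print("cap",atz("top",*T(616,436),40),tri(T(616,436),S(117,467)),atz("top",*T(615,443),4),atz("side",*S(119,536),4))
print("stud",atz("top",*T(213,62),149),tri(T(213,60),S(390,110)))
```

```text
L [613.7 134.3 120. ] R [ 595.4 -175.4  120. ]
Rside [ 595.2 -175.8  120. ]
rib [442.5 136.3  78. ] (array([443.3, 136.3,  77.7]), [array([ 0. , -0.3]), array([-0.3,  0. ])])
rib ends [445.4 148.4  78. ] [440.1 124.2  78. ]
shoulder corners [array([457.3, 162.6,  46. ]), array([451.9, 108.9,  46. ]), array([422.5, 111.2,  46. ]), array([430. , 164.2,  46. ])]
cap [ 438.7 -136.2   40. ] (array([ 438.8, -136.5,   37.8]), [array([0., 0.]), array([ 0., -0.])]) [ 437.5 -140.7    4. ] [ 437.9 -145.9    4. ]
stud [608.  67. 149.] (array([611.2,  67.4, 143.5]), [array([ 0. , -0.3]), array([-0.2,  0.1])])
```

```bash
P='python3 -m handwheel'
python3 -m handwheel '[{"x":0.034,"y":0.07,"az":0.03},{"x":0.034,"y":0.15,"az":0.03},{"x":0.034,"y":0.2,"az":0.03},{"x":0.034,"y":0.2,"az":0.03},{"x":0.034,"y":0.2,"az":0.03},{"x":0.034,"y":0.2,"az":0.03},{"x":0.034,"y":0.2,"az":0.03},{"x":0.034,"y":0.2,"az":0.03}]' 1
python3 -m handwheel '[{"x":0.034,"y":0.2,"az":0.03},{"x":0.034,"y":0.2,"az":0.03},{"x":0.034,"y":0.2,"az":0.03},{"x":0.034,"y":0.2,"az":0.03},{"x":0.034,"y":0.2,"az":0.03},{"x":0.034,"y":0.2,"az":0.03},{"x":0.034,"y":0.2,"az":0.03},{"x":0.034,"y":0.2,"az":0.03}]'
```

```text
invalid input at $[0]: expected keys x, y, z, ax, ay, az
invalid input at $[0]: expected keys x, y, z, ax, ay, az
```

```bash
python3 -m handwheel '[{"x":0.034,"y":0.07,"z":0,"ax":0,"ay":0,"az":0.03},{"x":0.034,"y":0.15,"z":0,"ax":0,"ay":0,"az":0.03},{"x":0.034,"y":0.2,"z":0,"ax":0,"ay":0,"az":0.03},{"x":0.034,"y":0.2,"z":0,"ax":0,"ay":0,"az":0.03},{"x":0.034,"y":0.2,"z":0,"ax":0,"ay":0,"az":0.03},{"x":0.034,"y":0.2,"z":0,"ax":0,"ay":0,"az":0.03},{"x":0.034,"y":0.2,"z":0,"ax":0,"ay":0,"az":0.03},{"x":0.034,"y":0.2,"z":0,"ax":0,"ay":0,"az":0.03}]' 1
python3 -m handwheel '[{"x":0.034,"y":0.2,"z":0,"ax":0,"ay":0,"az":0.03},{"x":0.034,"y":0.2,"z":0,"ax":0,"ay":0,"az":0.03},{"x":0.034,"y":0.2,"z":0,"ax":0,"ay":0,"az":0.03},{"x":0.034,"y":0.2,"z":0,"ax":0,"ay":0,"az":0.03},{"x":0.034,"y":0.2,"z":0,"ax":0,"ay":0,"az":0.03},{"x":0.034,"y":0.2,"z":0,"ax":0,"ay":0,"az":0.03},{"x":0.034,"y":0.2,"z":0,"ax":0,"ay":0,"az":0.03},{"x":0.034,"y":0.2,"z":0,"ax":0,"ay":0,"az":0.03}]'
```

```text
clock: 0.9
position: [333.1, -273.0, 231.1]
ee_rot: [-0.409, 0.912, 0.0, 0.0]
contact_force: [1.0, 1.0, -0.3]
gripper_width: 85.4
grasp_force: 0.0
clock: 1.7
position: [387.0, 46.7, 231.4]
ee_rot: [-0.573, 0.819, 0.0, 0.0]
contact_force: [1.1, 0.5, 0.3]
gripper_width: 85.9
grasp_force: 0.0
```

```bash
python3 -m handwheel '[{"x":0.05,"y":0.09,"z":-0.08,"ax":0,"ay":0,"az":0.025},{"x":0.05,"y":0.09,"z":-0.1,"ax":0,"ay":0,"az":0.025},{"x":0.05,"y":0.09,"z":-0.1,"ax":0,"ay":0,"az":0.025},{"x":0.05,"y":0.08,"z":-0.1,"ax":0,"ay":0,"az":0.025},{"x":0.045,"y":0.06,"z":-0.1,"ax":0,"ay":0,"az":0.025},{"x":0.03,"y":0.04,"z":-0.1,"ax":0,"ay":0,"az":0.027},{"x":0,"y":0,"z":-0.1,"ax":0,"ay":0,"az":0},{"x":0,"y":0,"z":-0.05,"ax":0,"ay":0,"az":0}]'
python3 -c "
from h import *
t=arm.get_image('top');s=arm.get_image('side')
crop('top',160,190,110,80,5,'pics/a.png',t);crop('side',160,120,120,110,4,'pics/b.png',s)
a=cv2.imread('pics/a.png');b=cv2.imread('pics/b.png')
cv2.imwrite('pics/ab.png',cv2.resize(np.hstack([a,b[:400,:]]),None,fx=.77,fy=.77))"
```

```text
clock: 2.5
position: [441.4, 134.6, 83.6]
ee_rot: [-0.666, 0.746, 0.0, -0.002]
contact_force: [-0.4, -0.0, -0.7]
gripper_width: 85.3
grasp_force: 0.0
```

View pics/ab.png

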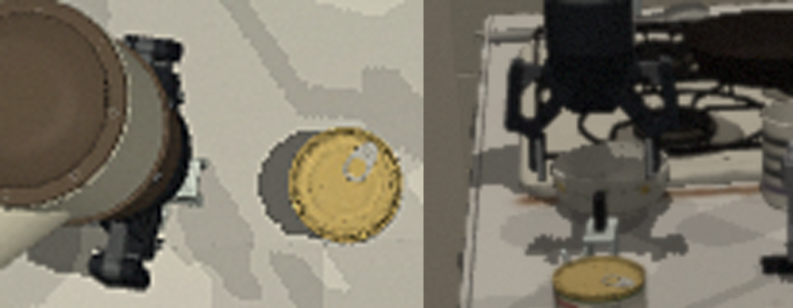

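The fingers straddle the rib: side-view finger midpoint is about column 595 and the rib is at 600. Descend and grip.

```bash
python3 -m handwheel '[{"x":0,"y":0.01,"z":-0.04,"ax":0,"ay":0,"az":0},{"x":0,"y":0,"z":-0.05,"ax":0,"ay":0,"az":0},{"x":0,"y":0,"z":-0.05,"ax":0,"ay":0,"az":0},{"x":0,"y":0,"z":-0.025,"ax":0,"ay":0,"az":0},{"x":0,"y":0,"z":0,"ax":0,"ay":0,"az":0},{"x":0,"y":0,"z":0,"ax":0,"ay":0,"az":0},{"x":0,"y":0,"z":0,"ax":0,"ay":0,"az":0},{"x":0,"y":0,"z":0,"ax":0,"ay":0,"az":0}]'
python3 -m handwheel '[{"x":0,"y":0,"z":0,"ax":0,"ay":0,"az":0},{"x":0,"y":0,"z":0,"ax":0,"ay":0,"az":0},{"x":0,"y":0,"z":0,"ax":0,"ay":0,"az":0},{"x":0,"y":0,"z":0,"ax":0,"ay":0,"az":0},{"x":0,"y":0,"z":0,"ax":0,"ay":0,"az":0},{"x":0,"y":0,"z":0,"ax":0,"ay":0,"az":0},{"x":0,"y":0,"z":0,"ax":0,"ay":0,"az":0},{"x":0,"y":0,"z":0,"ax":0,"ay":0,"az":0}]' -1
python3 -m handwheel '[{"x":0,"y":0,"z":0,"ax":0,"ay":0,"az":0},{"x":0,"y":0,"z":0,"ax":0,"ay":0,"az":0},{"x":0,"y":0,"z":0,"ax":0,"ay":0,"az":0},{"x":0,"y":0,"z":0.03,"ax":0,"ay":0,"az":0},{"x":0,"y":0,"z":0.05,"ax":0,"ay":0,"az":0},{"x":0,"y":0,"z":0.07,"ax":0,"ay":0,"az":0},{"x":0,"y":0,"z":0.05,"ax":0,"ay":0,"az":0},{"x":0,"y":0,"z":0,"ax":0,"ay":0,"az":0}]'
```

```text
clock: 3.4
position: [443.1, 136.9, 52.7]
ee_rot: [-0.665, 0.747, -0.0, 0.0]
contact_force: [0.4, -0.2, 0.2]
gripper_width: 85.5
grasp_force: 0.0
clock: 4.2
position: [443.0, 136.8, 52.4]
ee_rot: [-0.665, 0.747, -0.0, 0.0]
contact_force: [0.3, -1.2, 1.3]
gripper_width: 8.8
grasp_force: 59.5
clock: 5.0
position: [443.8, 137.4, 94.0]
ee_rot: [-0.665, 0.747, -0.0, 0.002]
contact_force: [-0.4, 0.5, -1.9]
gripper_width: 8.7
grasp_force: 59.1
```

```bash
python3 -m handwheel '[{"x":0,"y":-0.02,"z":0.05,"ax":0,"ay":0,"az":0.0045},{"x":0,"y":-0.06,"z":0.08,"ax":0,"ay":0,"az":0.0045},{"x":0,"y":-0.08,"z":0.08,"ax":0,"ay":0,"az":0.0045},{"x":0.05,"y":-0.1,"z":0.08,"ax":0,"ay":0,"az":0.0045},{"x":0.06,"y":-0.1,"z":0.08,"ax":0,"ay":0,"az":0.0045},{"x":0.06,"y":-0.1,"z":0.08,"ax":0,"ay":0,"az":0.0045},{"x":0.06,"y":-0.1,"z":0.05,"ax":0,"ay":0,"az":0.0045},{"x":0.06,"y":-0.1,"z":0,"ax":0,"ay":0,"az":0.0045}]'
python3 -m handwheel '[{"x":0.1,"y":-0.1,"z":0,"ax":0,"ay":0,"az":0},{"x":0.12,"y":-0.1,"z":0,"ax":0,"ay":0,"az":0},{"x":0.12,"y":-0.08,"z":0,"ax":0,"ay":0,"az":0},{"x":0.1,"y":-0.05,"z":0,"ax":0,"ay":0,"az":0},{"x":0.06,"y":-0.02,"z":0,"ax":0,"ay":0,"az":0},{"x":0,"y":0,"z":0,"ax":0,"ay":0,"az":0},{"x":0,"y":0,"z":0,"ax":0,"ay":0,"az":0},{"x":0,"y":0,"z":0,"ax":0,"ay":0,"az":0}]'
python3 -c "
from h import *
t=arm.get_image('top');s=arm.get_image('side')
cv2.imwrite('pics/s2.png',s[:,:,::-1]);cv2.imwrite('pics/t2.png',t[:,:,::-1])
crop('side',210,80,120,130,4.5,'pics/c.png',s)"
```

```text
clock: 5.8
position: [501.8, 3.8, 194.1]
ee_rot: [-0.686, 0.727, -0.001, 0.001]
contact_force: [-0.5, 0.4, -2.6]
gripper_width: 9.0
grasp_force: 59.1
clock: 6.6
position: [599.9, -65.1, 192.2]
ee_rot: [-0.686, 0.727, 0.0, -0.0]
contact_force: [0.4, -0.8, -1.3]
gripper_width: 8.9
grasp_force: 59.1
```

View pics/c.png

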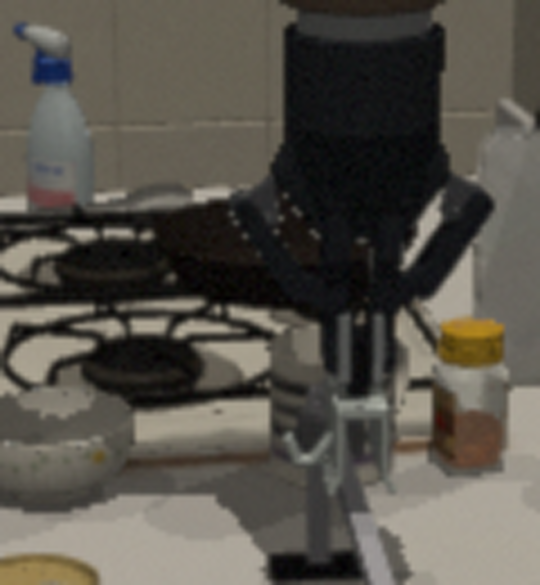

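Run:
```python
from h import *
np.set_printoptions(precision=1,suppress=True)
C=lambda p:((p[0]+.5-210)*4.5-.5,(p[1]+.5-80)*4.5-.5)
a=.059
def rail(s,dx,z): return [604.5+.059*s+dx,-20.5+s,z]
print("shoulder near corners", [C(proj("side",[598.4+d,-90-.059*d,185.8])) for d in(-14,14)])
print("leg near bottom", [C(proj("side",[598.4+d,-90-.059*d,139.8])) for d in(-12,12)])
for s in(-100,-120,-140): print(s,[C(proj("side",rail(s,d,120))) for d in(-6,6)])
s=cv2.imread("pics/s2.png")[:,:,::-1]
crop("side",260,150,60,110,6,"pics/d.png",s)
t=cv2.imread("pics/t2.png")[:,:,::-1]
```

```text
shoulder near corners [(np.float64(333.35764580909296), np.float64(410.51086835148055)), (np.float64(390.7026900418019), np.float64(408.4119436252084))]
leg near bottom [(np.float64(336.653353106674), np.float64(497.7304422959571)), (np.float64(384.99109556758617), np.float64(495.85892355503734))]
-100 [(np.float64(360.44805394146545), np.float64(559.133459545207)), (np.float64(384.79866745354684), np.float64(557.5499683255722))]
-120 [(np.float64(365.95634371911956), np.float64(576.3631279647578)), (np.float64(390.7392972948513), np.float64(574.7297722987682))]
-140 [(np.float64(371.66755002682896), np.float64(594.2265256047916)), (np.float64(396.89853730521713), np.float64(592.5407003741924))]
```

View pics/d.png

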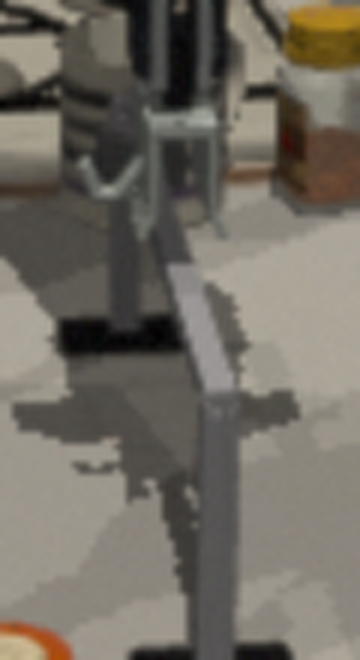

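The carrier's shoulder is centred at about (181,118) in the crop and the bar runs on under it, needing about +2.6 mm in x. Lower gently.

```bash
python3 -m handwheel '[{"x":0.013,"y":0,"z":0,"ax":0,"ay":0,"az":0},{"x":0,"y":0,"z":-0.03,"ax":0,"ay":0,"az":0},{"x":0,"y":0,"z":-0.04,"ax":0,"ay":0,"az":0},{"x":0,"y":0,"z":-0.04,"ax":0,"ay":0,"az":0},{"x":0,"y":0,"z":-0.04,"ax":0,"ay":0,"az":0},{"x":0,"y":0,"z":-0.04,"ax":0,"ay":0,"az":0},{"x":0,"y":0,"z":-0.02,"ax":0,"ay":0,"az":0},{"x":0,"y":0,"z":0,"ax":0,"ay":0,"az":0}]'
```

```text
clock: 7.5
position: [603.0, -65.3, 149.3]
ee_rot: [-0.686, 0.728, 0.001, -0.001]
contact_force: [0.1, 0.5, -1.3]
gripper_width: 8.6
grasp_force: 59.1
```

```bash
python3 -m handwheel '[{"x":0,"y":0,"z":-0.025,"ax":0,"ay":0,"az":0},{"x":0,"y":0,"z":-0.025,"ax":0,"ay":0,"az":0},{"x":0,"y":0,"z":-0.02,"ax":0,"ay":0,"az":0},{"x":0,"y":0,"z":-0.01,"ax":0,"ay":0,"az":0},{"x":0,"y":0,"z":-0.005,"ax":0,"ay":0,"az":0},{"x":0,"y":0,"z":-0.005,"ax":0,"ay":0,"az":0},{"x":0,"y":0,"z":0,"ax":0,"ay":0,"az":0},{"x":0,"y":0,"z":0,"ax":0,"ay":0,"az":0}]'
```

```text
clock: 8.3
position: [603.6, -65.2, 132.5]
ee_rot: [-0.686, 0.728, -0.0, 0.0]
contact_force: [0.3, -0.8, -0.6]
gripper_width: 9.0
grasp_force: 59.2
```

```bash
python3 -m handwheel '[{"x":0.003,"y":0.05,"z":-0.003,"ax":0,"ay":0,"az":0},{"x":0.004,"y":0.07,"z":0,"ax":0,"ay":0,"az":0},{"x":0.004,"y":0.07,"z":0,"ax":0,"ay":0,"az":0},{"x":0.004,"y":0.07,"z":0,"ax":0,"ay":0,"az":0},{"x":0.004,"y":0.07,"z":0,"ax":0,"ay":0,"az":0},{"x":0.003,"y":0.05,"z":0,"ax":0,"ay":0,"az":0},{"x":0.002,"y":0.03,"z":0,"ax":0,"ay":0,"az":0},{"x":0,"y":0,"z":0,"ax":0,"ay":0,"az":0}]'
python3 -m handwheel '[{"x":0.001,"y":0.01,"z":0,"ax":0,"ay":0,"az":0},{"x":0,"y":0.01,"z":0,"ax":0,"ay":0,"az":0},{"x":0.001,"y":0.01,"z":0,"ax":0,"ay":0,"az":0},{"x":0,"y":0.01,"z":0,"ax":0,"ay":0,"az":0},{"x":0,"y":0,"z":0,"ax":0,"ay":0,"az":0},{"x":0,"y":0,"z":0,"ax":0,"ay":0,"az":0},{"x":0,"y":0,"z":0,"ax":0,"ay":0,"az":0},{"x":0,"y":0,"z":0,"ax":0,"ay":0,"az":0}]'
```

```text
clock: 9.1
position: [608.7, 18.4, 132.4]
ee_rot: [-0.686, 0.727, -0.0, 0.001]
contact_force: [-0.5, 1.0, 5.6]
gripper_width: 8.7
grasp_force: 60.1
clock: 9.9
position: [609.0, 24.8, 132.4]
ee_rot: [-0.686, 0.728, -0.0, 0.0]
contact_force: [-0.0, -2.6, 4.3]
gripper_width: 8.9
grasp_force: 60.1
```

```bash
python3 -m handwheel '[{"x":0,"y":0.01,"z":0.002,"ax":0,"ay":0,"az":0},{"x":0,"y":0.01,"z":0,"ax":0,"ay":0,"az":0},{"x":0,"y":0,"z":0,"ax":0,"ay":0,"az":0},{"x":0,"y":0,"z":0,"ax":0,"ay":0,"az":0},{"x":0,"y":0,"z":0,"ax":0,"ay":0,"az":0},{"x":0,"y":0,"z":0,"ax":0,"ay":0,"az":0},{"x":0,"y":0,"z":0,"ax":0,"ay":0,"az":0},{"x":0,"y":0,"z":0,"ax":0,"ay":0,"az":0}]'
python3 -c "
from h import *
t=arm.get_image('top');s=arm.get_image('side')
cv2.imwrite('pics/s3.png',s[:,:,::-1]);cv2.imwrite('pics/t3.png',t[:,:,::-1])"
```

```text
clock: 10.7
position: [608.8, 27.1, 132.5]
ee_rot: [-0.686, 0.728, -0.001, -0.001]
contact_force: [1.7, -9.5, 4.0]
gripper_width: 8.9
grasp_force: 59.9
```

```bash
python3 -m handwheel '[{"x":0,"y":-0.005,"z":0,"ax":0,"ay":0,"az":0},{"x":0,"y":0,"z":0,"ax":0,"ay":0,"az":0},{"x":0,"y":0,"z":0,"ax":0,"ay":0,"az":0},{"x":0,"y":0,"z":0,"ax":0,"ay":0,"az":0},{"x":0,"y":0,"z":0,"ax":0,"ay":0,"az":0},{"x":0,"y":0,"z":0,"ax":0,"ay":0,"az":0},{"x":0,"y":0,"z":0.02,"ax":0,"ay":0,"az":0},{"x":0,"y":0,"z":0.04,"ax":0,"ay":0,"az":0}]' 1
python3 -m handwheel '[{"x":0,"y":0,"z":0.06,"ax":0,"ay":0,"az":0},{"x":0,"y":0,"z":0.1,"ax":0,"ay":0,"az":0},{"x":0,"y":0,"z":0.1,"ax":0,"ay":0,"az":0},{"x":-0.06,"y":-0.06,"z":0.08,"ax":0,"ay":0,"az":0},{"x":-0.1,"y":-0.1,"z":0,"ax":0,"ay":0,"az":0},{"x":-0.14,"y":-0.14,"z":0,"ax":0,"ay":0,"az":0},{"x":-0.15,"y":-0.15,"z":0,"ax":0,"ay":0,"az":0},{"x":-0.15,"y":-0.15,"z":0,"ax":0,"ay":0,"az":0}]'
python3 -m handwheel '[{"x":-0.12,"y":-0.12,"z":0,"ax":0,"ay":0,"az":0},{"x":-0.08,"y":-0.06,"z":-0.08,"ax":0,"ay":0,"az":0},{"x":-0.04,"y":-0.02,"z":-0.12,"ax":0,"ay":0,"az":0},{"x":-0.015,"y":-0.02,"z":-0.15,"ax":0,"ay":0,"az":0},{"x":0,"y":0,"z":-0.15,"ax":0,"ay":0,"az":0},{"x":0,"y":0,"z":-0.15,"ax":0,"ay":0,"az":0},{"x":0,"y":0,"z":-0.1,"ax":0,"ay":0,"az":0},{"x":0,"y":0,"z":0,"ax":0,"ay":0,"az":0}]'
python3 -c "
from h import *
t=arm.get_image('top');s=arm.get_image('side')
cv2.imwrite('pics/s4.png',s[:,:,::-1]);cv2.imwrite('pics/t4.png',t[:,:,::-1])
crop('side',160,110,160,170,3.4,'pics/e.png',s)"
```

```text
clock: 11.6
position: [608.3, 27.7, 144.0]
ee_rot: [-0.686, 0.728, 0.0, -0.001]
contact_force: [-0.2, -0.2, -0.3]
gripper_width: 85.2
grasp_force: 0.0
clock: 12.4
position: [487.8, -93.1, 213.4]
ee_rot: [-0.686, 0.727, -0.001, 0.001]
contact_force: [0.2, -0.9, -0.1]
gripper_width: 85.5
grasp_force: 0.0
clock: 13.2
position: [436.3, -136.3, 60.8]
ee_rot: [-0.686, 0.728, 0.002, -0.002]
contact_force: [0.1, -0.3, 1.1]
gripper_width: 85.4
grasp_force: 0.0
```

View pics/e.png

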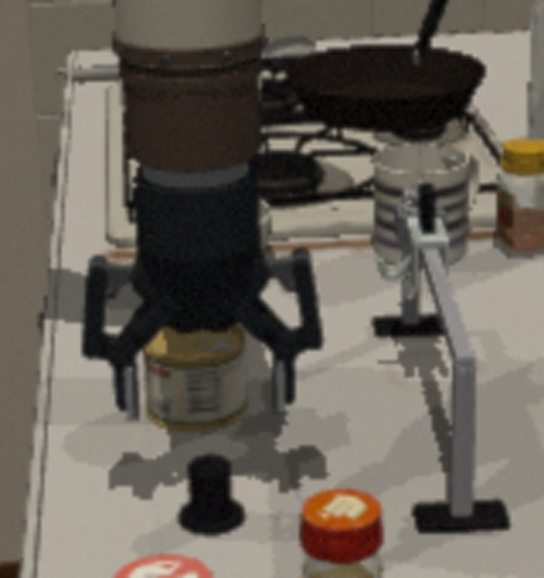

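Run:
```python
from h import *
np.set_printoptions(precision=1,suppress=True)
C=lambda p:((p+.5-np.array([160,110]))*3.4-.5)
T=lambda p:((p+.5-np.array([185,150]))*5-.5)
a=np.linspace(0,2*np.pi,60)
for y in(-138,-141):
  for z,r in((40,14),(4,22),(0,22)):
    q=np.array([C(proj("side",[437.5+r*np.cos(t),y+r*np.sin(t),z])) for t in a]);w=np.array([T(proj("top",[437.5+r*np.cos(t),y+r*np.sin(t),z])) for t in a])
    print(y,z,"side",q.min(0),q.max(0),"top",w.min(0),w.max(0))
im=cv2.imread("pics/s4.png").max(2)[235:275,205:240]
m=im<60;r=np.where(m.any(1))[0];print("rows",[(235+i,205+np.where(m[i])[0].min(),205+np.where(m[i])[0].max()) for i in r][::3], 235+r.max())
```

```text
-138 40 side [185.3 450.4] [229.1 471.9] top [592.5 411.3] [646.6 465.5]
-138 4 side [175.5 492.5] [243.5 527.8] top [569.2 402. ] [650.9 484.1]
-138 0 side [175.9 497.8] [243.7 533.2] top [568.3 402.7] [649.7 484.4]
-141 40 side [185.5 452.6] [229.4 474.2] top [598.3 411.3] [652.4 465.5]
-141 4 side [175.7 494.8] [243.9 530.3] top [574.7 402. ] [656.5 484.1]
-141 0 side [176.  500.1] [244.1 535.7] top [573.9 402.7] [655.3 484.5]
rows [(np.int64(244), np.int64(218), np.int64(225)), (np.int64(247), np.int64(215), np.int64(227)), (np.int64(250), np.int64(216), np.int64(226)), (np.int64(253), np.int64(216), np.int64(227)), (np.int64(256), np.int64(216), np.int64(227)), (np.int64(259), np.int64(214), np.int64(230)), (np.int64(262), np.int64(213), np.int64(231)), (np.int64(265), np.int64(215), np.int64(227))] 266
```

```bash
python3 -m handwheel '[{"x":0.005,"y":-0.021,"z":-0.03,"ax":0,"ay":0,"az":0},{"x":0,"y":0,"z":-0.06,"ax":0,"ay":0,"az":0},{"x":0,"y":0,"z":-0.06,"ax":0,"ay":0,"az":0},{"x":0,"y":0,"z":-0.06,"ax":0,"ay":0,"az":0},{"x":0,"y":0,"z":-0.04,"ax":0,"ay":0,"az":0},{"x":0,"y":0,"z":0,"ax":0,"ay":0,"az":0},{"x":0,"y":0,"z":0,"ax":0,"ay":0,"az":0},{"x":0,"y":0,"z":0,"ax":0,"ay":0,"az":0}]'
python3 -m handwheel '[{"x":0,"y":0,"z":0,"ax":0,"ay":0,"az":0},{"x":0,"y":0,"z":0,"ax":0,"ay":0,"az":0},{"x":0,"y":0,"z":0,"ax":0,"ay":0,"az":0},{"x":0,"y":0,"z":0,"ax":0,"ay":0,"az":0},{"x":0,"y":0,"z":0,"ax":0,"ay":0,"az":0},{"x":0,"y":0,"z":0,"ax":0,"ay":0,"az":0},{"x":0,"y":0,"z":0,"ax":0,"ay":0,"az":0},{"x":0,"y":0,"z":0,"ax":0,"ay":0,"az":0}]' -1
```

```text
clock: 14.1
position: [439.3, -140.5, 12.8]
ee_rot: [-0.686, 0.728, -0.001, 0.001]
contact_force: [-0.4, 0.1, -0.7]
gripper_width: 85.3
grasp_force: 0.0
clock: 14.9
position: [438.8, -140.4, 12.5]
ee_rot: [-0.686, 0.727, -0.0, 0.0]
contact_force: [-1.5, 1.5, 4.9]
gripper_width: 26.5
grasp_force: 59.1
```

```bash
python3 -m handwheel '[{"x":0,"y":0,"z":0.04,"ax":0,"ay":0,"az":0},{"x":0,"y":0,"z":0.08,"ax":0,"ay":0,"az":0},{"x":0,"y":0,"z":0.14,"ax":0,"ay":0,"az":0},{"x":0,"y":0,"z":0.18,"ax":0,"ay":0,"az":0},{"x":0,"y":0.04,"z":0.18,"ax":0,"ay":0,"az":0},{"x":0.03,"y":0.08,"z":0.16,"ax":0,"ay":0,"az":0},{"x":0.06,"y":0.1,"z":0.11,"ax":0,"ay":0,"az":0},{"x":0.09,"y":0.12,"z":0.05,"ax":0,"ay":0,"az":0}]'
python3 -m handwheel '[{"x":0.12,"y":0.14,"z":0,"ax":0,"ay":0,"az":0},{"x":0.13,"y":0.15,"z":0,"ax":0,"ay":0,"az":0},{"x":0.13,"y":0.14,"z":0,"ax":0,"ay":0,"az":0},{"x":0.12,"y":0.12,"z":0,"ax":0,"ay":0,"az":0},{"x":0.1,"y":0.08,"z":0,"ax":0,"ay":0,"az":0},{"x":0.05,"y":0.05,"z":0,"ax":0,"ay":0,"az":0},{"x":0.023,"y":0.01,"z":0,"ax":0,"ay":0,"az":0},{"x":0,"y":0,"z":0,"ax":0,"ay":0,"az":0}]'
python3 -m handwheel '[{"x":0,"y":0,"z":0,"ax":0,"ay":0,"az":0},{"x":0,"y":0,"z":0,"ax":0,"ay":0,"az":0},{"x":0,"y":0,"z":0,"ax":0,"ay":0,"az":0},{"x":0,"y":0,"z":0,"ax":0,"ay":0,"az":0},{"x":0,"y":0,"z":0,"ax":0,"ay":0,"az":0},{"x":0,"y":0,"z":0,"ax":0,"ay":0,"az":0},{"x":0,"y":0,"z":0,"ax":0,"ay":0,"az":0},{"x":0,"y":0,"z":0,"ax":0,"ay":0,"az":0}]'
python3 -c "
from h import *
t=arm.get_image('top');s=arm.get_image('side')
cv2.imwrite('pics/s5.png',s[:,:,::-1]);cv2.imwrite('pics/t5.png',t[:,:,::-1])
crop('side',255,110,65,75,8,'pics/f.png',s)
u=cv2.imread('pics/s4.png')[:,:,::-1];crop('side',255,110,65,75,8,'pics/g.png',u)
a=cv2.imread('pics/f.png');b=cv2.imread('pics/g.png');cv2.imwrite('pics/fg.png',cv2.resize(np.hstack([a,b]),None,fx=.75,fy=.75))"
```

```text
clock: 15.7
position: [475.2, -72.0, 203.2]
ee_rot: [-0.686, 0.728, -0.001, 0.002]
contact_force: [0.6, -0.3, -0.6]
gripper_width: 26.6
grasp_force: 59.0
clock: 16.5
position: [608.9, 65.3, 199.8]
ee_rot: [-0.686, 0.728, 0.0, -0.0]
contact_force: [0.4, -0.5, -0.8]
gripper_width: 26.4
grasp_force: 59.1
clock: 17.3
position: [609.2, 65.6, 200.1]
ee_rot: [-0.686, 0.728, 0.0, -0.0]
contact_force: [-0.2, -0.1, -0.8]
gripper_width: 26.8
grasp_force: 59.1
```

View pics/fg.png

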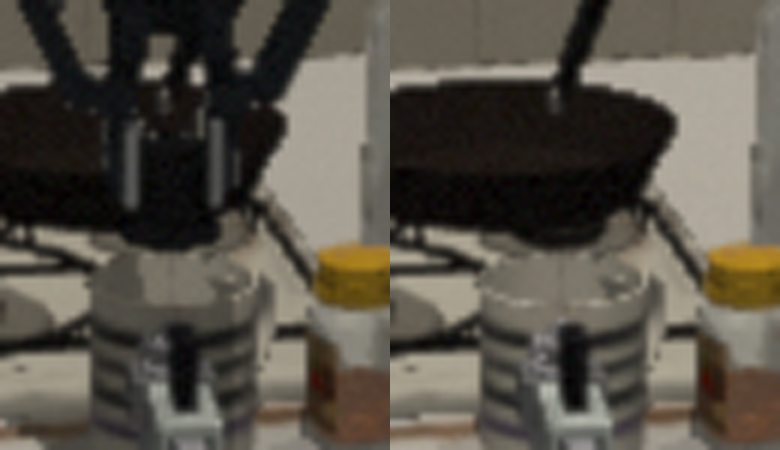

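Run:
```python
from h import *
np.set_printoptions(precision=2,suppress=True)
c,s=np.cos(-.059),np.sin(-.059)
X,Y=609.2,65.6
def W(x,y,z): return [X+c*x-s*y,Y+s*x+c*y,z]
a=np.linspace(0,2*np.pi,80)
circ=lambda r,z:[W(r*np.cos(t),r*np.sin(t),z) for t in a]
sq=[W(x,y,127) for x,y in((-18,-14),(18,-14),(18,14),(-18,14),(-18,-14))]
fr=[W(x,y,z) for x,y,z in((-18,-14,127),(-18,-14,112),(-18,14,112),(-18,14,127))]
pan=[]
for n,u0,v0 in(("side",265,155),("top",208,148)):
    im=cv2.imread(f"pics/{n}0.png")[v0:v0+30,u0:u0+40]
    A=cv2.resize(im,None,fx=10,fy=10,interpolation=cv2.INTER_CUBIC);B=A.copy()
    A=cv2.convertScaleAbs(A,alpha=1.3)
    for P,col in((sq,(0,255,0)),(circ(13,129),(0,0,255)),(circ(6,143),(255,0,0)),(circ(10,138),(0,255,255))):
        q=np.array([(proj(n,p)+.5-[u0,v0])*10-.5 for p in P]);cv2.polylines(B,[q.round().astype(int)],False,col,1)
    pan.append(np.vstack([A,B]))
cv2.imwrite("pics/fin.png",np.hstack(pan))
# cap check
q=np.array([proj("side",p) for p in circ(22,187.6)]);print("flange pred side",q.min(0),q.max(0),"fg panel",(q.min(0)-[255,110]+.5)*6,(q.max(0)-[255,110]+.5)*6)
```

```text
flange pred side [273.63 145.61] [291.34 150.99] fg panel [114.76 216.65] [221.07 248.92]
```

View pics/fin.png

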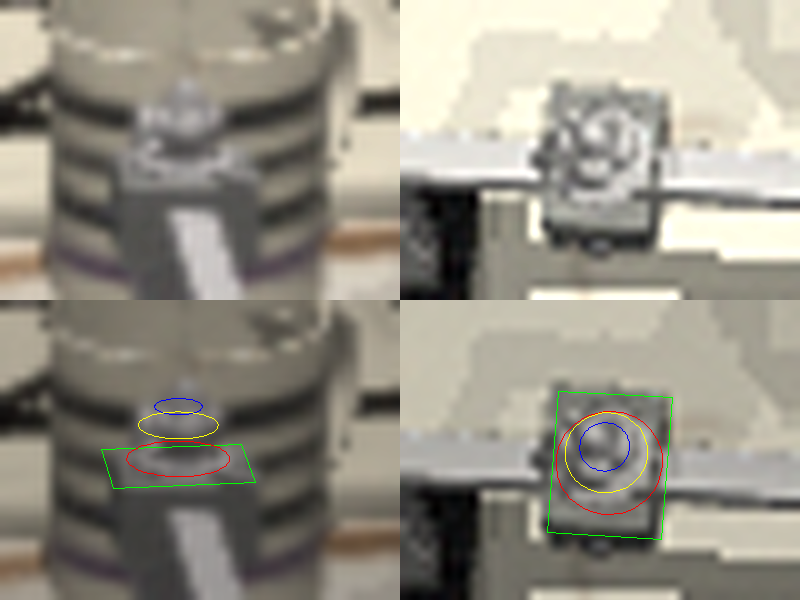

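The block's near edge lies at about (118,188)-(257,183) in the side panel, and the overlay shows the stud about 1 mm farther +x and 0.5 mm +y. Shift by that and feel for the tip.

```bash
python3 -m handwheel '[{"x":0.005,"y":0.003,"z":-0.03,"ax":0,"ay":0,"az":0},{"x":0,"y":0,"z":-0.05,"ax":0,"ay":0,"az":0},{"x":0,"y":0,"z":-0.05,"ax":0,"ay":0,"az":0},{"x":0,"y":0,"z":-0.04,"ax":0,"ay":0,"az":0},{"x":0,"y":0,"z":-0.02,"ax":0,"ay":0,"az":0},{"x":0,"y":0,"z":-0.01,"ax":0,"ay":0,"az":0},{"x":0,"y":0,"z":0,"ax":0,"ay":0,"az":0},{"x":0,"y":0,"z":0,"ax":0,"ay":0,"az":0}]'
python3 -m handwheel '[{"x":0,"y":0,"z":-0.01,"ax":0,"ay":0,"az":0},{"x":0,"y":0,"z":-0.005,"ax":0,"ay":0,"az":0},{"x":0,"y":0,"z":0,"ax":0,"ay":0,"az":0},{"x":0,"y":0,"z":0,"ax":0,"ay":0,"az":0},{"x":0,"y":0,"z":0,"ax":0,"ay":0,"az":0},{"x":0,"y":0,"z":0,"ax":0,"ay":0,"az":0},{"x":0,"y":0,"z":0,"ax":0,"ay":0,"az":0},{"x":0,"y":0,"z":0,"ax":0,"ay":0,"az":0}]'
```

```text
clock: 18.2
position: [610.5, 66.2, 160.5]
ee_rot: [-0.686, 0.728, -0.0, 0.0]
contact_force: [0.2, -0.0, -0.0]
gripper_width: 27.0
grasp_force: 59.1
clock: 19.0
position: [610.3, 66.2, 157.1]
ee_rot: [-0.686, 0.728, -0.0, 0.0]
contact_force: [-0.5, 0.3, 0.3]
gripper_width: 26.9
grasp_force: 59.1
```

```bash
python3 -m handwheel '[{"x":0,"y":0,"z":-0.005,"ax":0,"ay":0,"az":0},{"x":0,"y":0,"z":-0.005,"ax":0,"ay":0,"az":0},{"x":0,"y":0,"z":-0.005,"ax":0,"ay":0,"az":0},{"x":0,"y":0,"z":-0.005,"ax":0,"ay":0,"az":0},{"x":0,"y":0,"z":0,"ax":0,"ay":0,"az":0},{"x":0,"y":0,"z":0,"ax":0,"ay":0,"az":0},{"x":0,"y":0,"z":0,"ax":0,"ay":0,"az":0},{"x":0,"y":0,"z":0,"ax":0,"ay":0,"az":0}]'
```

```text
clock: 19.8
position: [611.1, 66.7, 154.4]
ee_rot: [-0.686, 0.727, -0.001, 0.001]
contact_force: [-0.5, 1.1, 5.1]
gripper_width: 26.9
grasp_force: 59.7
```

```bash
python3 -m handwheel '[{"x":0,"y":0,"z":-0.005,"ax":0,"ay":0,"az":0},{"x":0,"y":0,"z":-0.005,"ax":0,"ay":0,"az":0},{"x":0,"y":0,"z":-0.005,"ax":0,"ay":0,"az":0},{"x":0,"y":0,"z":0,"ax":0,"ay":0,"az":0},{"x":0,"y":0,"z":0,"ax":0,"ay":0,"az":0},{"x":0,"y":0,"z":0,"ax":0,"ay":0,"az":0},{"x":0,"y":0,"z":0,"ax":0,"ay":0,"az":0},{"x":0,"y":0,"z":0,"ax":0,"ay":0,"az":0}]'
```

```text
clock: 20.6
position: [611.5, 67.0, 152.8]
ee_rot: [-0.686, 0.727, -0.001, 0.002]
contact_force: [-2.6, 2.8, 10.3]
gripper_width: 26.8
grasp_force: 60.2
```

```bash
python3 -m handwheel '[{"x":0,"y":0,"z":-0.005,"ax":0,"ay":0,"az":0},{"x":0,"y":0,"z":-0.005,"ax":0,"ay":0,"az":0},{"x":0,"y":0,"z":-0.005,"ax":0,"ay":0,"az":0},{"x":0,"y":0,"z":0,"ax":0,"ay":0,"az":0},{"x":0,"y":0,"z":0,"ax":0,"ay":0,"az":0},{"x":0,"y":0,"z":0,"ax":0,"ay":0,"az":0},{"x":0,"y":0,"z":0,"ax":0,"ay":0,"az":0},{"x":0,"y":0,"z":0,"ax":0,"ay":0,"az":0}]'
```

```text
clock: 21.4
position: [610.3, 67.0, 145.5]
ee_rot: [-0.686, 0.728, 0.001, 0.0]
contact_force: [1.4, 4.2, -3.9]
gripper_width: 26.6
grasp_force: 59.2
```

```bash
python3 -m handwheel '[{"x":0,"y":0.003,"z":-0.005,"ax":0,"ay":0,"az":0},{"x":0,"y":0,"z":-0.005,"ax":0,"ay":0,"az":0},{"x":0,"y":0,"z":-0.005,"ax":0,"ay":0,"az":0},{"x":0,"y":0,"z":-0.005,"ax":0,"ay":0,"az":0},{"x":0,"y":0,"z":-0.005,"ax":0,"ay":0,"az":0},{"x":0,"y":0,"z":0,"ax":0,"ay":0,"az":0},{"x":0,"y":0,"z":0,"ax":0,"ay":0,"az":0},{"x":0,"y":0,"z":0,"ax":0,"ay":0,"az":0}]'
```

```text
clock: 22.2
position: [610.3, 66.6, 142.5]
ee_rot: [-0.686, 0.728, -0.0, 0.0]
contact_force: [0.6, 2.9, -2.1]
gripper_width: 26.6
grasp_force: 59.8
```

```bash
python3 -m handwheel '[{"x":0,"y":0.003,"z":-0.005,"ax":0,"ay":0,"az":0},{"x":0,"y":0,"z":-0.005,"ax":0,"ay":0,"az":0},{"x":0,"y":0,"z":0,"ax":0,"ay":0,"az":0},{"x":0,"y":0,"z":0,"ax":0,"ay":0,"az":0},{"x":0,"y":0,"z":0,"ax":0,"ay":0,"az":0},{"x":0,"y":0,"z":0,"ax":0,"ay":0,"az":0},{"x":0,"y":0,"z":0,"ax":0,"ay":0,"az":0},{"x":0,"y":0,"z":0,"ax":0,"ay":0,"az":0}]'
```

```text
clock: 23.0
position: [610.4, 67.2, 141.5]
ee_rot: [-0.686, 0.727, -0.0, 0.0]
contact_force: [-1.8, 2.0, 5.2]
gripper_width: 27.1
grasp_force: 60.6
```

```bash
python3 -m handwheel '[{"x":0,"y":0,"z":-0.003,"ax":0,"ay":0,"az":0},{"x":0,"y":0,"z":-0.003,"ax":0,"ay":0,"az":0},{"x":0,"y":0,"z":0,"ax":0,"ay":0,"az":0},{"x":0,"y":0,"z":0,"ax":0,"ay":0,"az":0},{"x":0,"y":0,"z":0,"ax":0,"ay":0,"az":0},{"x":0,"y":0,"z":0,"ax":0,"ay":0,"az":0},{"x":0,"y":0,"z":0,"ax":0,"ay":0,"az":0},{"x":0,"y":0,"z":0,"ax":0,"ay":0,"az":0}]'
```

```text
clock: 23.8
position: [610.4, 67.2, 141.5]
ee_rot: [-0.686, 0.727, -0.001, 0.0]
contact_force: [-3.3, 3.3, 9.9]
gripper_width: 27.0
grasp_force: 61.1
```

```bash
python3 -c "
from bench import arm
print(arm.read_state()['contact_force']);print(arm.job_done())"
```

```text
[-3.29492419  3.26151244  9.94835468]
the job is handed in; nothing more can be done
None
```

I handed the job in at about 24 s. The carrier was hooked well clear of the block and slid against it. The cap clicked on and sits fully home, with the arm still pressing at about 10 N; I took no close-up of the carrier against the block after the cap went on.

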